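# Take the charged battery out of the dock

### The arm

A 6-joint arm with a two-finger parallel gripper is mounted at the origin on the work surface. World frame = base frame: x ahead of the robot, y to its left, z up, the work surface at z = 0. Lengths are in m, angles in degrees, forces in N, time in s.
With the tool pointing down it reaches from about 0.4 to 0.825 m from the base axis. Payload 7 kg.
Tool frame: the origin (TCP) lies between the finger pads; the fingertips stand 19 mm ahead of it and the grasp point (between the pads) is the TCP (r.finger_overhang is the distance from the TCP to the fingertips, in m); z points along the fingers, y is the direction in which the jaws open and shut (so a half turn about z gives the same grasp; the last joint's range is limited). The gripper opens to 88 mm and grips with 3 to 60 N. Pads are 19 mm wide; open, the fingers measure 130 mm over their backs; the gripper's body (78 mm by 193 mm) begins 47 mm behind the grasp point.
Start: joints at [85.376, 20.546, 0.682, 0, -70.136, -16.507], TCP at [0.243, 0.63, 0.219] pointing down, gripper open.
Joint ranges: [-176.03, 176.03], [-82.01, 121.73], [-58.28, 71.71], [-173.87, 95.51], [-174.79, -0.11], [-173.66, 173.66]. Speed limits (degrees/s): [136.94, 136.94, 172.46, 180, 180, 180].

### API

Orientations are given as [roll, pitch, yaw] about the fixed x, y, z axes, in that order (R = Rz(yaw) Ry(pitch) Rx(roll)).
In Python, from plant import r, optics gives the robot as it stands. The module is installed in compiled form; this text tells all that it offers.
- The arm moves only by the tool step_arm, never from a script. Its argument "increments" is a list of rows, each an object of numbers: "tx", "ty", "tz": the shift along the world's x, y, z in mm; "ax", "ay", "az": the turn, a rotation vector about the world's x, y, z in degrees; "claw": the gripper command: -1 is shut, 1 is fully open, values between are in proportion. In form: [{"tx": .., "ty": .., "tz": .., "ax": .., "ay": .., "az": .., "claw": ..}, ...]. A call has 1 to 12 rows; each row shifts and turns the commanded pose from where the row before left it; what a row does not reach is not made up. A row lasts 1/10 s, in which the tool goes at most 50 mm and 8.59 degrees, less where a joint would pass 70% of its speed; a pose out of reach is approached as far as the arm can. A call with a gripper value outside its range is refused whole. The fingers move at their own pace and stop on an object; "newtons" is the grip in N (left out, the last holds). Time passes only in rows, so rows that do not move let the fingers close. It gives the time, the measured TCP pose, the force and the opening at its end, in the units of the state.
- r.get_state(): the state, without advancing time (a new reading comes with each control period).
- optics.capture(name): name is "scene" or "top"; returns a dict with "image" (420x560x3 uint8, blue, green, red), "depth" (420x560 float32, m along the optical axis (not along the pixel's ray), 0 where there is no reading), "fx", "fy", "cx", "cy" (pixels), "R" (3x3) and "t" (3): a world point X has camera coordinates R X + t. Camera axes: x right, y down, z forward; pixel columns grow to the right and rows downward; lengths in m; the calibration is good to about 2 mm. A picture is of the moment at which its call begins.
- r.close_job(): hands the job in, once; it reports no verdict.
The state is a dict: "time_s": time; "joints": joint angles; "qd": joint speeds; "joint_torque": joint torques, N m; "tcp_pos": TCP position; "eef_rot": TCP orientation; "contact_force": force on the tool from outside, world axes, zero at the start; "moment": the same for the moment, N m; "gripper_width": finger opening in m.
Only numpy, scipy, OpenCV 4.12 (cv2) and the standard library are available. Lean on these libraries where they do the work, as an engineer would, in place of code of your own. Each camera call takes 0.05 s, during which the arm holds its last target. There are 200 camera calls.

### The job

Pull the green-capped battery pack out of the charging dock through the dock's open front (the roof blocks it from above) and set it down, without dropping it, flat and the same way up inside the blue tray. Leave the red-capped pack sitting in its bay.

Things in the scene. Friction and masses are not known exactly. Their poses are not given: they have to be found in the camera images.
- pack_green: charged battery pack: loose black block 125 x 36 x 38 mm (x, y, z), 0.2 kg, its front 42 mm (-x end) a green cap. Origin: centre of underside; z up, -x points out of the dock. Lies unlatched in either bay on the dock's 4 mm floor, cap end sticking out 48 to 61 mm past the mouth, where it can be gripped from above across its 36 mm width; the rest is under the roof.
- pack_red: the discharged pack in the other bay: the same size and placing, but with a red cap; it stays there.
- dock: grey steel dock fixed to the bench. Origin at bench level, mid-housing; -x points out of its open front. Housing x -50 to +50 mm, 210 mm wide, 54 high; roof, sides, back closed. Two bays at y = -50, +50 mm: straight slots along x, 48 wide, 44 high, mouth at x = -50. 4 mm floor plate, also an apron out to x = -115. A pack is clear of the roof once its origin is beyond x = -113 mm.
- tray: empty blue open tray standing loose on the bench, 0.9 kg, 240 x 170 mm outside (its x, y), 24 mm high, walls and floor 4 mm thick. Origin at the centre of its underside, z up, x along its long side.
Things that resemble listed ones, but are neither listed nor needed, are in the scene too. What is shaped like the pack_green but purple or white is not meant.

How it is judged (in metres and radians):
At the end, for the whole second after the job is handed in: The green-capped pack lies at rest, right way up (within about 8 degrees of level), on the floor of the blue tray, wholly inside its walls; the tray stands level; the red-capped pack is within 20 mm of where it was (x of pack_green in the frame of tray between -0.12 and 0.12 m and y of pack_green in the frame of tray between -0.085 and 0.085 m and z of pack_green in the frame of tray between 0 and 0.012 m and angle between each of pack_green, tray's own z axis and vertical below 0.15 rad and linear speed of pack_green below 0.02 m/s and distance of pack_red from where it was at the start of the episode below 0.02 m); the robot touches nothing.
It fails at once if the red-capped pack is shifted more than 20 mm (distance of pack_red from where it was at the start of the episode above 0.02 m).
It fails at once if the green-capped pack falls freely with its underside more than 35 mm above the bench (dropped) (height (world z) of pack_green above 0.035 m and contact force between pack_green and anything else below 0.02 N).
It also fails if it takes over 40 s, if anything falls off the work surface, if the arm or the gripper's body presses on something with over 40 N, if the wrist force passes 120 N, or if a joint passes its speed limit or range.

## Working session

There is one attempt and no reset: what is moved stays moved. The work goes in short steps, Python scripts to look and compute and a tool call to move; the robot and the scene stay as the last step left them, time stands still between calls to the robot, and variables do not carry over. Pictures are saved under pics/ and viewed, about 8 in all and at most 12, crops included, and the job is handed in when it is done.

Besides the shell and the picture viewer there is one more tool, called after "Call:" by a JSON object that holds its "method" and its "body". step_arm: Moves the arm, as the interface text tells. Its arguments: {"type":"object","properties":{"increments":{"type":"array","items":{"type":"object","properties":{"tx":{"type":"number"},"ty":{"type":"number"},"tz":{"type":"number"},"ax":{"type":"number"},"ay":{"type":"number"},"az":{"type":"number"},"claw":{"type":"number"}}}},"newtons":{"type":"number"}},"required":["increments"]}

```bash
mkdir -p pics
python3 - <<'E'
from plant import r, optics
import cv2,numpy as np
for n in("top","scene"):
    c=optics.capture(n); cv2.imwrite(f"pics/{n}0.png",c["image"]); np.savez(f"{n}0.npz",**c)
    print(n,c["fx"],c["cx"],c["cy"],c["R"].round(3).tolist(),c["t"])
print(r.get_state())
E
```

```text
top 522.6327828115246 283.65490022872774 205.5865912799087 [[-0.018, -1.0, 0.014], [-0.988, 0.016, -0.155], [0.155, -0.017, -0.988]] [0.02397102 0.48125684 0.88229955]
scene 522.8834243552126 280.0564328936857 207.38499654515402 [[0.514, 0.858, -0.021], [0.562, -0.355, -0.747], [-0.648, 0.372, -0.665]] [-0.2861887  -0.22944717  1.47282963]
{'time_s': 0.1, 'joints': array([ 8.53755436e+01,  2.05875142e+01,  6.38021549e-01, -1.81762415e-02,
       -7.01373619e+01, -1.65078237e+01]), 'qd': array([ 0.01616536, -0.01856931,  0.0848808 ,  0.10398162,  0.03937999,
       -0.06603971]), 'joint_torque': array([-9.48282577e-04, -5.84162843e+01,  2.93753046e+01,  7.01555818e+00,
        1.01551219e-02, -5.43143301e-05]), 'tcp_pos': array([0.2432026 , 0.62916187, 0.21860534]), 'eef_rot': array([ 1.79911870e+02, -8.29833121e-03, -2.11384623e+01]), 'contact_force': array([ 0.72589992, -0.55480698,  0.55770845]), 'moment': array([ 0.01532676, -0.01692458,  0.03779345]), 'gripper_width': 0.08760821818066016}
```

View pics/top0.png

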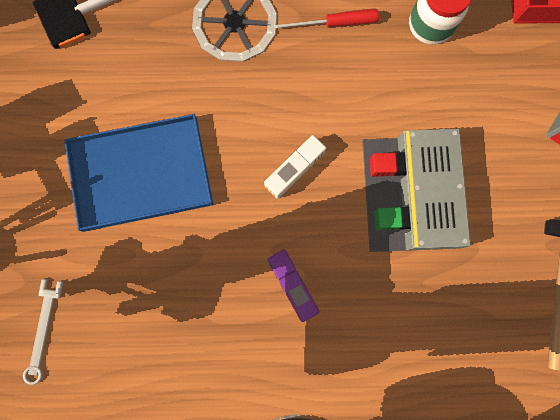

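View pics/scene0.png

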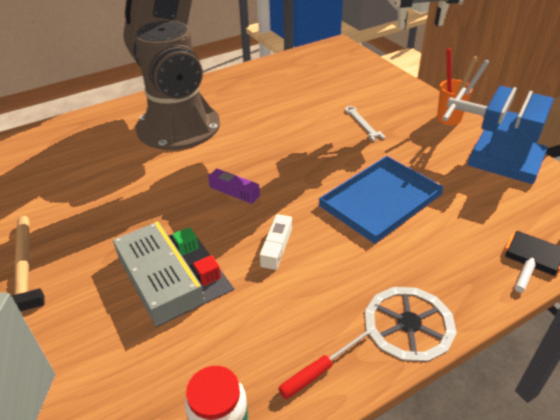

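```bash
cat > m.py <<'E'
import cv2,numpy as np
def cloud(c):
    v,u=np.mgrid[0:420,0:560]; d=c["depth"]
    P=np.stack([(u-c["cx"])/c["fx"]*d,(v-c["cy"])/c["fy"]*d,d],-1)
    return (P-c["t"])@c["R"]
def ray(c,uv,z):
    uv=np.atleast_2d(uv).astype(float); d=np.c_[(uv[:,0]-c["cx"])/c["fx"],(uv[:,1]-c["cy"])/c["fy"],np.ones(len(uv))]@c["R"]
    o=-c["R"].T@c["t"]; return o+d*((z-o[2])/d[:,2])[:,None]
def masks(c):
    h=cv2.cvtColor(c["image"],cv2.COLOR_BGR2HSV); H,S,V=cv2.split(h)
    return dict(green=(H>45)&(H<80)&(S>120)&(V>40),red=((H<6)|(H>174))&(S>170)&(V>80),blue=(H>95)&(H<125)&(S>120)&(V>30),
                yellow=(H>22)&(H<34)&(S>150)&(V>120),grey=(S<70)&(V>90))
def rect(P):
    (c,s,a)=cv2.minAreaRect((P[:,:2]*1000).astype(np.float32)); return np.round(c,1),np.round(s,1),round(a,1)
def report(c,box=None):
    P=cloud(c); M=masks(c)
    for k,lo,hi in(("green",.036,.06),("red",.036,.06),("blue",.016,.04),("grey",.047,.07)):
        m=M[k]&(P[...,2]>lo)&(P[...,2]<hi)
        n,l,s,_=cv2.connectedComponentsWithStats(m.astype(np.uint8))
        for i in np.argsort(-s[1:,4])[:2]+1:
            Q=P[l==i]
            if len(Q)>60: print(k,len(Q),"med z",round(np.median(Q[:,2]),4),s[i,:4],rect(Q))
E
python3 - <<'E'
from m import *
c=dict(np.load("top0.npz")); print("cam",-c["R"].T@c["t"]); report(c)
c2=dict(np.load("scene0.npz")); print("scene"); report(c2)
E
```

```text
cam [0.33924749 0.03143396 0.94581092]
green 491 med z 0.0416 [377 207  26  21] (array([ 457.6, -169.6]), array([35.6, 43.3]), 1.1)
red 468 med z 0.0416 [372 153  25  21] (array([ 556.2, -165.3]), array([36.1, 42.7]), 2.0)
red 354 med z 0.0489 [520   0  40  15] (array([ 842.2, -469. ]), array([74. , 25.8]), 69.3)
blue 1263 med z 0.0235 [ 65 114 147 117] (array([551.3, 277.6]), array([170. , 240.2]), 10.8)
grey 5376 med z 0.0539 [410 129  60 120] (array([ 507.5, -255.7]), array([ 94.4, 211.3]), 89.6)
grey 266 med z 0.053 [403 131  11 118] (array([ 506.6, -202. ]), array([208.7,   4.1]), 1.1)
scene
green 268 med z 0.042 [173 228  24  19] (array([ 458.5, -172.8]), array([37.6, 41.4]), 0.8)
red 324 med z 0.0417 [194 256  25  21] (array([ 556.3, -167.6]), array([38.2, 43.6]), 2.5)
blue 1435 med z 0.0295 [470 130  77  49] (array([602.7, 637.5]), array([158.6, 145. ]), 29.6)
blue 766 med z 0.0209 [321 157 121  82] (array([552.6, 276. ]), array([171.4, 246.4]), 10.9)
grey 3751 med z 0.0544 [114 224  88  89] (array([ 507.5, -255.3]), array([212.6,  98.7]), 2.7)
grey 519 med z 0.0593 [ 13 354  35  66] (array([ 660.7, -513.4]), array([  4.7, 108.7]), 55.8)
```

Call:
{"method": "step_arm", "body": {"increments": [{"tx": 40,"ty": -20,"az": -5.6,"claw": 0.4},{"tx": 40,"ty": -20,"az": -5.6},{"tx": 40,"ty": -20,"az": -5.6},{"tx": 40,"ty": -20,"az": -5.6},{"tx": 40,"ty": -20,"az": -5.6},{"ty": -45,"az": -5.6},{"ty": -45,"az": -5.6},{"ty": -45,"az": -5.6},{"ty": -45,"az": -5.6},{"ty": -45,"az": -5.6},{"ty": -45,"az": -5.6},{"ty": -45,"az": -5.6}], "newtons": 40}}

```text
$.increments[0]: bad value
```

Call:
{"method": "step_arm", "body": {"increments": [{"ty": -45},{"ty": -45},{"ty": -45},{"ty": -45},{"ty": -45},{"ty": -45},{"ty": -40},{"ty": -40},{"ty": -30},{"ty": -10},{"tz": -20},{}]}}

```text
$.increments[0]: bad value
```

Call:
{"method": "step_arm", "body": {"increments": [{"tx": 40,"ty": -20,"tz": 0,"ax": 0,"ay": 0,"az": -5.6,"claw": 0.4},{"tx": 40,"ty": -20,"tz": 0,"ax": 0,"ay": 0,"az": -5.6,"claw": 0.4},{"tx": 40,"ty": -20,"tz": 0,"ax": 0,"ay": 0,"az": -5.6,"claw": 0.4},{"tx": 40,"ty": -20,"tz": 0,"ax": 0,"ay": 0,"az": -5.6,"claw": 0.4},{"tx": 40,"ty": -20,"tz": 0,"ax": 0,"ay": 0,"az": -5.6,"claw": 0.4},{"tx": 0,"ty": -45,"tz": 0,"ax": 0,"ay": 0,"az": -5.6,"claw": 0.4},{"tx": 0,"ty": -45,"tz": 0,"ax": 0,"ay": 0,"az": -5.6,"claw": 0.4},{"tx": 0,"ty": -45,"tz": 0,"ax": 0,"ay": 0,"az": -5.6,"claw": 0.4},{"tx": 0,"ty": -45,"tz": 0,"ax": 0,"ay": 0,"az": -5.6,"claw": 0.4},{"tx": 0,"ty": -45,"tz": 0,"ax": 0,"ay": 0,"az": -5.6,"claw": 0.4},{"tx": 0,"ty": -45,"tz": 0,"ax": 0,"ay": 0,"az": -5.6,"claw": 0.4},{"tx": 0,"ty": -45,"tz": 0,"ax": 0,"ay": 0,"az": -5.6,"claw": 0.4}], "newtons": 40}}

```text
time_s: 1.3
tcp_pos: [0.4428, 0.2127, 0.2192]
eef_rot: [180.0, -0.0, -88.5]
contact_force: [1.8, -0.5, 0.5]
gripper_width: 0.0619
```

Call:
{"method": "step_arm", "body": {"increments": [{"tx": 5,"ty": -45,"tz": 0,"ax": 0,"ay": 0,"az": 0,"claw": 0.4},{"tx": 5,"ty": -45,"tz": 0,"ax": 0,"ay": 0,"az": 0,"claw": 0.4},{"tx": 4,"ty": -45,"tz": 0,"ax": 0,"ay": 0,"az": 0,"claw": 0.4},{"tx": 0,"ty": -45,"tz": 0,"ax": 0,"ay": 0,"az": 0,"claw": 0.4},{"tx": 0,"ty": -45,"tz": 0,"ax": 0,"ay": 0,"az": 0,"claw": 0.4},{"tx": 0,"ty": -45,"tz": 0,"ax": 0,"ay": 0,"az": 0,"claw": 0.4},{"tx": 0,"ty": -40,"tz": -20,"ax": 0,"ay": 0,"az": 0,"claw": 0.4},{"tx": 0,"ty": -40,"tz": -30,"ax": 0,"ay": 0,"az": 0,"claw": 0.4},{"tx": 0,"ty": -30,"tz": -30,"ax": 0,"ay": 0,"az": 0,"claw": 0.4},{"tx": 0,"ty": -10,"tz": -20,"ax": 0,"ay": 0,"az": 0,"claw": 0.4},{"tx": 0,"ty": 0,"tz": -10,"ax": 0,"ay": 0,"az": 0,"claw": 0.4},{"tx": 0,"ty": 0,"tz": 0,"ax": 0,"ay": 0,"az": 0,"claw": 0.4}]}}

```text
time_s: 2.5
tcp_pos: [0.4562, -0.1754, 0.1081]
eef_rot: [179.8, 0.0, -88.4]
contact_force: [-0.4, 0.5, 0.5]
gripper_width: 0.0612
```

Run:
```python
from plant import r, optics
from m import *
c=optics.capture("scene"); cv2.imwrite("pics/s1.png",cv2.resize(c["image"][100:320,60:300],None,fx=2.5,fy=2.5)); report(c)
s=r.get_state();print(s["tcp_pos"],s["eef_rot"])
```

```text
green 266 med z 0.042 [173 228  23  19] (array([ 458.6, -172.8]), array([42.1, 36.6]), 88.3)
red 319 med z 0.042 [194 256  26  21] (array([ 556.9, -168.6]), array([38.4, 41.9]), 1.3)
blue 1432 med z 0.0295 [470 130  77  50] (array([603.2, 636.1]), array([158.3, 143.9]), 29.1)
blue 762 med z 0.0208 [320 157 122  82] (array([552.7, 276.2]), array([170.4, 243.2]), 10.9)
grey 3641 med z 0.0543 [114 224  88  88] (array([ 508.3, -253.4]), array([212.3,  98.9]), 1.4)
grey 304 med z 0.0601 [ 13 378  21  42] (array([ 679.2, -526.1]), array([ 4.6, 65.1]), 54.9)
[ 0.45714884 -0.17516835  0.10931025] [ 1.79933285e+02 -7.29131785e-03 -8.83207533e+01]
```

View pics/s1.png

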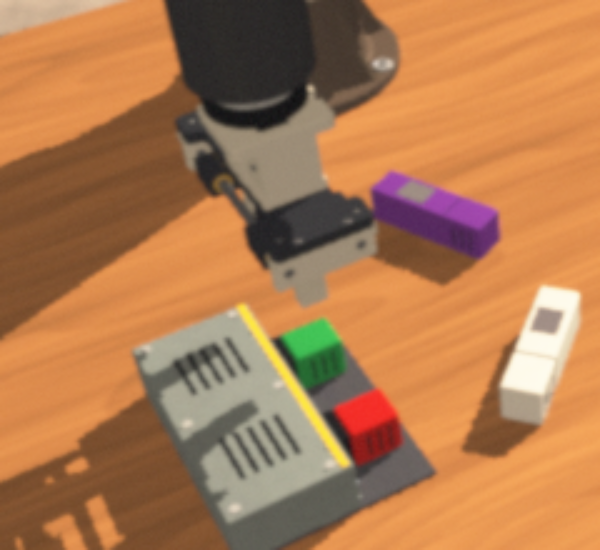

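The gripper hovers over the green cap (crop pixel about 315,345) with its jaws spanning it, clear of the red cap (365,420). Descending now.

Call:
{"method": "step_arm", "body": {"increments": [{"tx": 1,"ty": -1,"tz": -25,"ax": 0,"ay": 0,"az": 0,"claw": 0.4},{"tx": 0,"ty": 0,"tz": -20,"ax": 0,"ay": 0,"az": 0,"claw": 0.4},{"tx": 0,"ty": 0,"tz": -15,"ax": 0,"ay": 0,"az": 0,"claw": 0.4},{"tx": 0,"ty": 0,"tz": -12,"ax": 0,"ay": 0,"az": 0,"claw": 0.4},{"tx": 0,"ty": 0,"tz": -9,"ax": 0,"ay": 0,"az": 0,"claw": 0.4},{"tx": 0,"ty": 0,"tz": 0,"ax": 0,"ay": 0,"az": 0,"claw": 0.4},{"tx": 0,"ty": 0,"tz": 0,"ax": 0,"ay": 0,"az": 0,"claw": 0.4}]}}

```text
time_s: 3.25
tcp_pos: [0.4591, -0.1761, 0.0292]
eef_rot: [-179.9, -0.0, -88.3]
contact_force: [-0.2, 0.0, 0.6]
gripper_width: 0.0612
```

Call:
{"method": "step_arm", "body": {"increments": [{"tx": 0,"ty": 0,"tz": 0,"ax": 0,"ay": 0,"az": 0,"claw": -1},{"tx": 0,"ty": 0,"tz": 0,"ax": 0,"ay": 0,"az": 0,"claw": -1},{"tx": 0,"ty": 0,"tz": 0,"ax": 0,"ay": 0,"az": 0,"claw": -1},{"tx": 0,"ty": 0,"tz": 0,"ax": 0,"ay": 0,"az": 0,"claw": -1},{"tx": 0,"ty": 0,"tz": 0,"ax": 0,"ay": 0,"az": 0,"claw": -1},{"tx": 0,"ty": 0,"tz": 0,"ax": 0,"ay": 0,"az": 0,"claw": -1}], "newtons": 40}}

```text
time_s: 3.85
tcp_pos: [0.4582, -0.1765, 0.0287]
eef_rot: [180.0, -0.0, -88.3]
contact_force: [-1.4, 1.0, 6.1]
gripper_width: 0.0355
```

Call:
{"method": "step_arm", "body": {"increments": [{"tx": 0,"ty": 5,"tz": 0,"ax": 0,"ay": 0,"az": 0,"claw": -1},{"tx": -0.3,"ty": 10,"tz": 0,"ax": 0,"ay": 0,"az": 0,"claw": -1},{"tx": -0.3,"ty": 15,"tz": 0,"ax": 0,"ay": 0,"az": 0,"claw": -1},{"tx": -0.3,"ty": 15,"tz": 0,"ax": 0,"ay": 0,"az": 0,"claw": -1},{"tx": -0.3,"ty": 15,"tz": 0,"ax": 0,"ay": 0,"az": 0,"claw": -1},{"tx": -0.3,"ty": 15,"tz": 0,"ax": 0,"ay": 0,"az": 0,"claw": -1},{"tx": -0.3,"ty": 15,"tz": 0,"ax": 0,"ay": 0,"az": 0,"claw": -1},{"tx": -0.3,"ty": 10,"tz": 0,"ax": 0,"ay": 0,"az": 0,"claw": -1},{"tx": 0,"ty": 5,"tz": 0,"ax": 0,"ay": 0,"az": 0,"claw": -1},{"tx": 0,"ty": 0,"tz": 5,"ax": 0,"ay": 0,"az": 0,"claw": -1},{"tx": 0,"ty": 0,"tz": 10,"ax": 0,"ay": 0,"az": 0,"claw": -1},{"tx": 0,"ty": 0,"tz": 0,"ax": 0,"ay": 0,"az": 0,"claw": -1}]}}

```text
time_s: 5.05
tcp_pos: [0.4572, -0.0715, 0.0448]
eef_rot: [-179.9, 0.0, -88.3]
contact_force: [0.5, 1.4, -2.6]
gripper_width: 0.0354
```

Run:
```python
from plant import r, optics
from m import *
c=optics.capture("scene"); cv2.imwrite("pics/s2.png",cv2.resize(c["image"][100:320,80:320],None,fx=2.5,fy=2.5)); report(c)
s=r.get_state();print(s["tcp_pos"],s["eef_rot"],s["contact_force"],s["moment"])
```

```text
green 83 med z 0.0557 [217 209  16  19] (array([459.5, -83.1]), array([36.9, 21.1]), 8.7)
red 319 med z 0.0418 [194 256  25  21] (array([ 556.9, -168.2]), array([37.9, 42.9]), 0.9)
blue 1438 med z 0.0294 [470 130  77  50] (array([602.8, 637. ]), array([157.5, 146.4]), 28.7)
blue 767 med z 0.0207 [320 157 122  83] (array([552.9, 275.8]), array([171.2, 243.5]), 10.5)
grey 3499 med z 0.0544 [114 224  88  88] (array([ 508.1, -253.8]), array([212.7,  98.9]), 1.7)
grey 466 med z 0.0589 [ 13 362  31  58] (array([ 666.8, -517.7]), array([ 3.9, 96.1]), 56.1)
[ 0.45692432 -0.07157531  0.04433625] [-1.79891212e+02  2.56231259e-02 -8.83604538e+01] [-0.40506929 -0.33178972 -1.07470762] [ 0.12662603 -0.05432101  0.06127411]
```

View pics/s2.png

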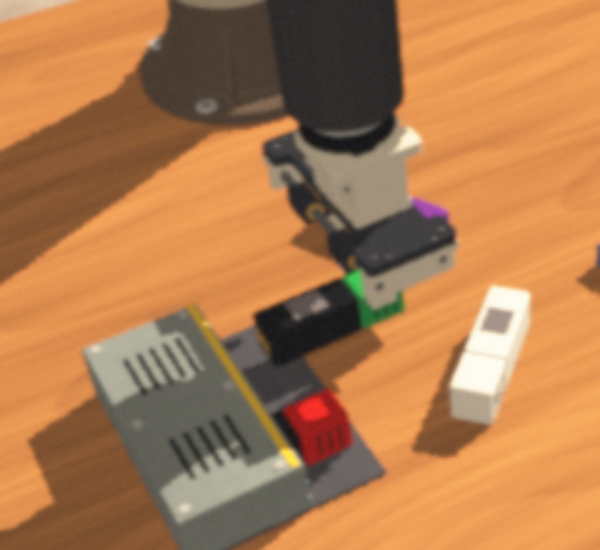

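Pack is held level, clear of the roof (crop pixel about 320,315). The red pack is unmoved. Next I lift it and carry it to the tray.

Call:
{"method": "step_arm", "body": {"increments": [{"tx": 0,"ty": 0,"tz": 20,"ax": 0,"ay": 0,"az": 0,"claw": -1},{"tx": 0,"ty": 0,"tz": 30,"ax": 0,"ay": 0,"az": 0,"claw": -1},{"tx": 5,"ty": 20,"tz": 20,"ax": 0,"ay": 0,"az": 0,"claw": -1},{"tx": 9,"ty": 35,"tz": 0,"ax": 0,"ay": 0,"az": 1,"claw": -1},{"tx": 9,"ty": 40,"tz": 0,"ax": 0,"ay": 0,"az": 1,"claw": -1},{"tx": 9,"ty": 40,"tz": 0,"ax": 0,"ay": 0,"az": 1,"claw": -1},{"tx": 9,"ty": 40,"tz": 0,"ax": 0,"ay": 0,"az": 1,"claw": -1},{"tx": 9,"ty": 40,"tz": 0,"ax": 0,"ay": 0,"az": 1,"claw": -1},{"tx": 9,"ty": 40,"tz": 0,"ax": 0,"ay": 0,"az": 1,"claw": -1},{"tx": 9,"ty": 40,"tz": 0,"ax": 0,"ay": 0,"az": 1,"claw": -1},{"tx": 9,"ty": 40,"tz": 0,"ax": 0,"ay": 0,"az": 1,"claw": -1},{"tx": 9,"ty": 30,"tz": 0,"ax": 0,"ay": 0,"az": 1,"claw": -1}]}}

```text
time_s: 6.3
tcp_pos: [0.5426, 0.2955, 0.1131]
eef_rot: [180.0, 0.0, -79.3]
contact_force: [0.9, -0.7, -1.2]
gripper_width: 0.0354
```

Call:
{"method": "step_arm", "body": {"increments": [{"tx": 2,"ty": 15,"tz": 0,"ax": 0,"ay": 0,"az": 0,"claw": -1},{"tx": 0,"ty": 0,"tz": -10,"ax": 0,"ay": 0,"az": 0,"claw": -1},{"tx": 0,"ty": 0,"tz": 0,"ax": 0,"ay": 0,"az": 0,"claw": -1}]}}

```text
time_s: 6.6
tcp_pos: [0.5429, 0.3071, 0.1013]
eef_rot: [179.8, -0.1, -79.4]
contact_force: [-0.4, -1.3, -3.1]
gripper_width: 0.035
```

Run:
```python
from plant import r, optics
from m import *
c=optics.capture("scene"); cv2.imwrite("pics/s3.png",cv2.resize(c["image"][60:280,240:480],None,fx=2.5,fy=2.5))
s=r.get_state();print(s["tcp_pos"],s["eef_rot"],s["contact_force"],s["moment"])
```

```text
[0.5432001  0.30685155 0.10212525] [ 1.79843596e+02 -8.05776520e-02 -7.93968147e+01] [ 1.30284899 -1.00962336 -1.49930652] [ 0.13495438 -0.04276402 -0.03906584]
```

View pics/s3.png

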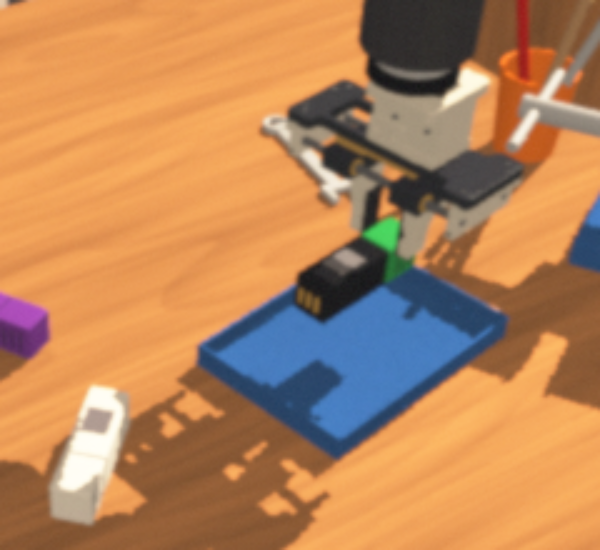

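Pack is held level over the tray (crop pixel about 345,270) and aligned with it. Lowering.

Call:
{"method": "step_arm", "body": {"increments": [{"tx": 2,"ty": 3,"tz": -20,"ax": 0,"ay": 0,"az": 0,"claw": -1},{"tx": 0,"ty": 0,"tz": -20,"ax": 0,"ay": 0,"az": 0,"claw": -1},{"tx": 0,"ty": 0,"tz": -15,"ax": 0,"ay": 0,"az": 0,"claw": -1},{"tx": 0,"ty": 0,"tz": -8,"ax": 0,"ay": 0,"az": 0,"claw": -1},{"tx": 0,"ty": 0,"tz": -5,"ax": 0,"ay": 0,"az": 0,"claw": -1},{"tx": 0,"ty": 0,"tz": -3,"ax": 0,"ay": 0,"az": 0,"claw": -1},{"tx": 0,"ty": 0,"tz": 0,"ax": 0,"ay": 0,"az": 0,"claw": -1},{"tx": 0,"ty": 0,"tz": 0,"ax": 0,"ay": 0,"az": 0,"claw": -1}]}}

```text
time_s: 7.45
tcp_pos: [0.5466, 0.3118, 0.0331]
eef_rot: [-179.9, 0.0, -79.3]
contact_force: [-0.0, -0.3, -1.5]
gripper_width: 0.0351
```

Call:
{"method": "step_arm", "body": {"increments": [{"tx": 0,"ty": 0,"tz": -2,"ax": 0,"ay": 0,"az": 0,"claw": -1},{"tx": 0,"ty": 0,"tz": -2,"ax": 0,"ay": 0,"az": 0,"claw": -1},{"tx": 0,"ty": 0,"tz": 0,"ax": 0,"ay": 0,"az": 0,"claw": -1},{"tx": 0,"ty": 0,"tz": 0,"ax": 0,"ay": 0,"az": 0,"claw": -1}]}}

```text
time_s: 7.85
tcp_pos: [0.5465, 0.3119, 0.0288]
eef_rot: [-180.0, 0.0, -79.3]
contact_force: [0.0, 1.0, 0.5]
gripper_width: 0.0358
```

Call:
{"method": "step_arm", "body": {"increments": [{"tx": 0,"ty": 0,"tz": 0,"ax": 0,"ay": 0,"az": 0,"claw": 0.0},{"tx": 0,"ty": 0,"tz": 0,"ax": 0,"ay": 0,"az": 0,"claw": 0.4},{"tx": 0,"ty": 0,"tz": 0,"ax": 0,"ay": 0,"az": 0,"claw": 0.4},{"tx": 0,"ty": 0,"tz": 0,"ax": 0,"ay": 0,"az": 0,"claw": 0.4},{"tx": 0,"ty": 0,"tz": 0,"ax": 0,"ay": 0,"az": 0,"claw": 0.4}]}}

```text
time_s: 8.35
tcp_pos: [0.5462, 0.3115, 0.0284]
eef_rot: [180.0, -0.0, -79.3]
contact_force: [0.2, 0.3, -0.3]
gripper_width: 0.061
```

Call:
{"method": "step_arm", "body": {"increments": [{"tx": 0,"ty": 0,"tz": 10,"ax": 0,"ay": 0,"az": 0,"claw": 0.4},{"tx": 0,"ty": 0,"tz": 25,"ax": 0,"ay": 0,"az": 0,"claw": 0.4},{"tx": 0,"ty": 0,"tz": 40,"ax": 0,"ay": 0,"az": 0,"claw": 0.4},{"tx": 0,"ty": 0,"tz": 40,"ax": 0,"ay": 0,"az": 0,"claw": 0.4},{"tx": 0,"ty": 0,"tz": 40,"ax": 0,"ay": 0,"az": 0,"claw": 0.4},{"tx": -20,"ty": -40,"tz": 0,"ax": 0,"ay": 0,"az": 0,"claw": 0.4},{"tx": -20,"ty": -40,"tz": 0,"ax": 0,"ay": 0,"az": 0,"claw": 0.4},{"tx": -20,"ty": -40,"tz": 0,"ax": 0,"ay": 0,"az": 0,"claw": 0.4},{"tx": -20,"ty": -40,"tz": 0,"ax": 0,"ay": 0,"az": 0,"claw": 0.4},{"tx": -20,"ty": -40,"tz": 0,"ax": 0,"ay": 0,"az": 0,"claw": 0.4},{"tx": 0,"ty": -40,"tz": 0,"ax": 0,"ay": 0,"az": 0,"claw": 0.4},{"tx": 0,"ty": 0,"tz": 0,"ax": 0,"ay": 0,"az": 0,"claw": 0.4}]}}

```text
time_s: 9.55
tcp_pos: [0.4451, 0.0683, 0.1846]
eef_rot: [-179.9, 0.0, -79.5]
contact_force: [0.1, 1.0, 0.5]
gripper_width: 0.0612
```

Run:
```python
from plant import r, optics
from m import *
c=optics.capture("scene"); cv2.imwrite("pics/s4.png",c["image"]); report(c)
s=r.get_state();print(s["time_s"],s["tcp_pos"],s["contact_force"])
```

```text
green 199 med z 0.0416 [384 173  22  17] (array([547.1, 315.4]), array([37.6, 48.8]), 9.1)
red 316 med z 0.0419 [194 256  25  21] (array([ 556.7, -168.5]), array([37.8, 42.7]), 0.8)
blue 1434 med z 0.0294 [469 130  78  50] (array([602.8, 636.9]), array([157.6, 144.4]), 28.7)
blue 759 med z 0.0211 [320 157 122  81] (array([553.2, 275.6]), array([170.9, 242.5]), 10.6)
grey 3142 med z 0.0543 [114 224  87  89] (array([ 508.1, -253.9]), array([213.4,  97.3]), 1.5)
grey 249 med z 0.0596 [ 13 388  20  32] (array([ 685.3, -530.3]), array([ 3.8, 50.8]), 55.7)
9.6 [0.44597383 0.06989646 0.18463932] [ 0.26910485 -0.59361341  0.29749546]
```

View pics/s4.png

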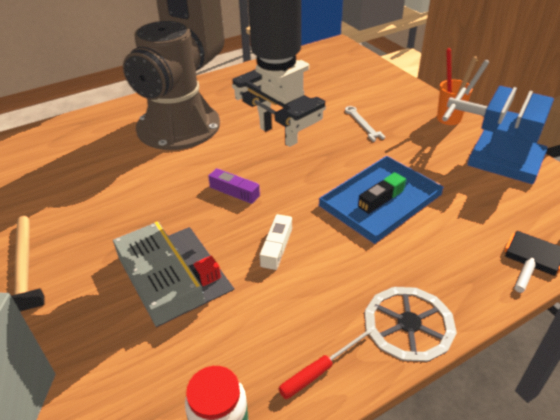

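The pack lies flat in the middle of the tray (pixel about 382,192). Its top is at z = 0.042, as expected for resting on the tray floor. The red pack (206,268) is still in its bay, and the gripper is clear.

```bash
python3 -c "
from plant import r
print(r.close_job())"
```

```text
the job is handed in; nothing more can be done
None
```

The green-capped pack is out of the dock and lying flat, right way up, in the blue tray. I gripped it by the cap, pulled it straight out about 105 mm, lifted it, carried it over and lowered it to floor contact before releasing. I handed the job in at about 9.6 s; it gives no verdict.

- **Green pack:** the last picture shows it near the middle of the tray, well inside the walls. Its cap top is at 41.6 mm, where about 42 mm is expected for resting on the tray floor.
- **Tray and red pack:** neither moved measurably (under about 2 mm).
- **Gripper:** it was empty and clear of everything, about 185 mm above the bench.

No check failed. My first two move calls were refused because the rows left out some fields; nothing moved, and the full rows then worked.

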